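Open the torch's supply valve by one turn

TASK

Open the supply valve on the glass-bead bench by exactly one turn: with closed fingertips push its upright spoke handle round anticlockwise (seen from above), gently and without gripping it, until the handle has gone once round and stands at the valve's flat index post again, not past it. Then move clear of the valve, and leave everything else on the bench where it is.

Things in the scene. Friction and masses are not known exactly. Their poses are not given: they have to be found in the camera images.
- wheel (a joint): turn of the grey hand wheel about its vertical axis, rad: 0 at the start (handle at the index post), growing anticlockwise seen from above (this opens the valve); one turn is 6.283. It has no stop near one turn, stays where it is left, does not coast, and needs about 3 N at the handle (0.25 N m).
- station: the whole fixed valve: base, brass valve body, copper pipe stubs and the wheel above; origin on the bench under the wheel's vertical axis, x axis towards the index post (it does not turn with the wheel). Where it stands and which way the index post points differ from run to run.
- hub (a point): centre of the five-spoked wheel, on its axis, 110 mm above the bench. Rim: 16 mm round bar, 180 mm in diameter on its centre line, its top 118 mm above the bench; spokes 12 mm thick in the same plane; hub 38 mm in diameter, nut on it up to 130 mm above the bench. Its x axis points along the handle's spoke.
- index (a point): top centre of the index post: a flat bare-metal upright, 8 mm thick and 16 mm wide, just outside the rim, 122 mm from the wheel's axis, its top 110 mm above the bench, lower than the rim's top. It is fixed to the valve's base.
- handle: the black upright handle at the end of one spoke, 90 mm from the wheel's axis; 25 mm in diameter at its thickest, 46 mm tall; origin at its foot on the axis of the handle, 120 mm above the bench; its top is 166 mm above the bench. It revolves freely on its pin. Its own x and y axes mean nothing.
- handle_mid (a point): the centre of the black handle, half-way up, 143 mm above the bench.
- frit_jar: bystander: amber glass jar with a steel cap, 48 mm in diameter, 62 mm tall, close to the valve; origin at the centre of its underside.
- marver: bystander: brass block 60 x 40 x 18 mm, close to the valve; origin at the centre of its underside.
- mandrels: bystander: wooden block 60 x 45 x 22 mm with four thin upright steel mandrels carrying beads, 100 mm tall in all, close to the valve; origin at the centre of its underside.
- file: bystander: flat steel file with a wooden handle, 225 mm long, lying on the bench on the robot's left; origin under its middle.
- spanner: bystander: steel spanner lying on the bench on the robot's right.
- bead_dish: bystander: white ceramic dish 100 mm in diameter, 32 mm tall, on the robot's right; origin at the centre of its underside.

How it is judged:
By the outcome, as a careful person would: the job done as asked, in the order asked, and still so for the second after the job is handed in, with the robot touching nothing.
It also fails if it takes over 64 s, if anything falls off the work surface, if the arm or the gripper's body presses on something with over 40 N, if the wrist force passes 120 N, or if a joint passes its speed limit or range.

ROBOT

A 6-joint arm with a two-finger parallel gripper is mounted at the origin on the work surface. World frame = base frame: x ahead of the robot, y to its left, z up, the work surface at z = 0. Lengths are in mm, angles in rad, forces in N, time in s.
With the tool pointing down it reaches from about 300 to 775 mm from the base axis. Payload 14.6 kg.
Tool frame: the origin (TCP) lies on the mounting face of the last link; the fingertips stand 199 mm ahead of it and the grasp point (between the pads) lies 180 mm ahead of it; z points along the fingers, y is the line along which they close (so a half turn about z gives the same grasp; the last joint's range is limited). The gripper opens to 94 mm and grips with 3 to 60 N. Pads are 16 mm wide; open, the fingers measure 119 mm over their backs; the gripper's body (75 mm by 177 mm) begins 78 mm behind the grasp point.
Start: joints at [-1.19, 0.3, 1.521, -0, 1.321, -0.067], TCP at [238.133, -495.765, 404.646] pointing down, gripper open.
Joint ranges: [-3.03, 3.03], [-0.79, 2.21], [0.23, 2.52], [-1.04, 4.18], [0, 3.07], [-2.55, 2.55]. Speed limits (rad/s): [2.22, 2.22, 2.57, 3.14, 3.14, 3.14].

INTERFACE

Orientations are given as [roll, pitch, yaw] about the fixed x, y, z axes, in that order (R = Rz(yaw) Ry(pitch) Rx(roll)).
In Python, from cell import manip gives the robot as it stands. The module is installed in compiled form; this text tells all that it offers.
- The arm moves only by the shell command python3 -m creep 'ROWS' [FORCE]. ROWS is a JSON object of lists of equal length, an entry for each row: "slide": the shift along the world's x, y, z in cm, a list of three; "turn": the turn about the world's z in rad; "claw": the opening, from 0 (shut) to 1 (fully open). A call has 1 to 8 rows; each row shifts and turns the commanded pose from where the row before left it; what a row does not reach is not made up. A row lasts 1/8 s, in which the tool goes at most 62.5 mm and 10.7 degrees, less where a joint would pass 70% of its speed; a pose out of reach is approached as far as the arm can. A call with a gripper value outside its range is refused whole. The fingers move at their own pace and stop on an object; FORCE is the grip in N (left out, the last holds). Time passes only in rows, so rows that do not move let the fingers close. It gives the time, the measured TCP pose, the force, the opening and the grip force at its end, in the units of the state.
- manip.read_state(): the state, without advancing time (a new reading comes with each control period).
- manip.camera(name): name is "scene" or "top"; returns (picture, depth): 384x512x3 uint8, red, green, blue; 384x512 float32, mm along the optical axis (not along the pixel's ray), 0 where there is no reading.
- manip.calibration(name): a dict with "intrinsics" (3x3 intrinsics, pixels), "pose" (4x4, takes a point from camera to world coordinates). Camera axes: x right, y up, looking along -z (the intrinsics and any distortion apply to the point x, -y, -z); pixel columns grow to the right and rows downward; lengths in mm; the calibration is good to about 2 mm. A picture is of the moment at which its call begins. calibration takes no time and is no camera call.
- manip.sign_off(): hands the job in; it is judged then, once.
Trained networks look in the newest picture that a camera, given by its name, has taken for a name from the list of things; names that differ only in an ending like _2 or _b are one class to them, and where a whole thing is asked for, a point or a joint stands for the part that bears it (a point fixed in the world has none). Each returns a list of dicts, best first, with "score" (0 to 1); they miss things now and then, are a little off and sometimes report something else, mostly with a low value. They report only what shows in the picture. A call takes as long as a camera call.
- manip.cut_out(query, camera): "mask" (384x512 bool, what is visible of it) and "position" ([column, row] in pixels, amid what is visible of it).
The state is a dict: "clock": time; "joints": joint angles; "qd": joint speeds; "effort": joint torques, N m; "eef_pos": TCP position; "eef_rot": TCP orientation; "wrist_force": force on the tool from outside, world axes, zero at the start; "moment": the same for the moment, N m; "finger_gap": finger opening in mm; "finger_force": force on a finger pad.
Only numpy, scipy, OpenCV 4.12 (cv2) and the standard library are available. Lean on these libraries where they do the work, as an engineer would, in place of code of your own. Each camera call takes 0.05 s, during which the arm holds its last target. There are 200 camera calls.

## Working session

There is one attempt and no reset: what is moved stays moved. The work goes in short steps, Python scripts to look and compute and a shell command to move; the robot and the scene stay as the last step left them, time stands still between calls to the robot, and variables do not carry over. Pictures are saved under pics/ and viewed, at most 10 in all, crops included, and the job is handed in when it is done.

```bash
mkdir -p pics
cat > h.py <<'E'
import numpy as np, cv2
from cell import manip
def world(cam,px,depth):
    c=manip.calibration(cam);K=np.array(c["intrinsics"]);T=np.array(c["pose"])
    px=np.atleast_2d(px).astype(float);d=np.array([depth[int(r),int(q)] for q,r in px])
    x=(px[:,0]-K[0,2])/K[0,0]*d;y=(px[:,1]-K[1,2])/K[1,1]*d
    P=np.stack([x,-y,-d,np.ones_like(d)],1)
    return (P@T.T)[:,:3]
def maskpts(cam,mask,depth):
    r,c=np.nonzero(mask&(depth>0));return world(cam,np.stack([c,r],1),depth)
E
python3 - <<'E'
from h import *
D={}
for c in("scene","top"):
    im,d=manip.camera(c);D[c]=d
    cv2.imwrite(f"pics/{c}0.png",im[:,:,::-1])
for n in["handle","wheel","index","frit_jar","marver","mandrels","bead_dish","file","spanner"]:
  for c in("top","scene"):
    L=manip.cut_out(n,c)
    for o in L[:1]:
        p=maskpts(c,o["mask"],D[c])
        if len(p):print(n,c,round(o["score"],2),np.round(o["position"]),p.mean(0).round(),np.percentile(p,2,0).round(),np.percentile(p,98,0).round())
print(manip.read_state())
print({c:{k:np.round(v,3).tolist() if not isinstance(v,str) else v for k,v in manip.calibration(c).items()} for c in D})
E
```

```text
handle top 0.49 [218. 183.] [590.  31. 160.] [580.  20. 141.] [600.  41. 169.]
handle scene 0.5 [278. 170.] [586.  46. 129.] [506.  21.  -3.] [605. 184. 166.]
wheel top 0.61 [254. 195.] [555. -53. 108.] [ 463. -142.   -1.] [645.  40. 161.]
wheel scene 0.62 [250. 192.] [557. -45. 113.] [ 463. -141.   12.] [647.  44. 152.]
index top 0.62 [251. 196.] [552. -47.  79.] [ 459. -138.    2.] [642.  45. 146.]
index scene 0.95 [254. 197.] [565. -50.  79.] [ 465. -139.    1.] [649.  59. 149.]
frit_jar top 0.7 [209. 238.] [442.  71.  55.] [419.  51.   2.] [463.  92.  68.]
marver top 0.85 [293. 237.] [ 434. -172.   18.] [ 405. -196.   -0.] [ 464. -148.   24.]
marver scene 0.77 [202. 224.] [ 441. -173.   14.] [ 408. -198.   -0.] [ 469. -147.   20.]
mandrels top 0.52 [282. 160.] [ 677. -151.   33.] [ 651. -182.    2.] [ 703. -122.   94.]
mandrels scene 0.79 [266. 252.] [ 683. -154.   29.] [ 652. -183.   -1.] [ 712. -115.   91.]
bead_dish top 0.79 [370. 157.] [ 667. -410.   18.] [ 621. -451.    2.] [ 710. -364.   35.]
bead_dish scene 0.85 [210. 318.] [ 662. -402.   15.] [ 621. -449.   -1.] [ 710. -3
[... 778 characters left out ...]
4]), 'eef_rot': array([-3.14158106e+00,  1.52627495e-05,  4.47802638e-01]), 'wrist_force': array([ 0.34568146, -0.46536965, -0.17942285]), 'moment': array([-0.05852324, -0.00327647, -0.00958891]), 'finger_force': 0.0, 'finger_gap': 93.88840164722781}
{'scene': {'intrinsics': [[359.145, 0.0, 259.788], [0.0, 359.145, 188.452], [0.0, 0.0, 1.0]], 'pose': [[0.835, -0.412, 0.363, 966.734], [0.55, 0.619, -0.561, -642.749], [0.006, 0.668, 0.744, 932.689], [0.0, 0.0, 0.0, 1.0]]}, 'top': {'intrinsics': [[458.782, 0.0, 252.089], [0.0, 458.782, 194.602], [0.0, 0.0, 1.0]], 'pose': [[-0.021, 0.997, -0.076, 460.989], [-1.0, -0.021, -0.001, -55.235], [-0.002, 0.076, 0.997, 1375.966], [0.0, 0.0, 0.0, 1.0]]}}
```

View pictures.

Run:
```python
import cv2,numpy as np
a=cv2.imread("pics/top0.png")[110:270,160:320];b=cv2.imread("pics/scene0.png")[100:290,170:340]
a=cv2.resize(a,(400,400),interpolation=3);b=cv2.resize(b,(400,400),interpolation=3)
cv2.imwrite("pics/c0.png",np.hstack([a,b]))
```

```text
(no output)
```

View pics/c0.png

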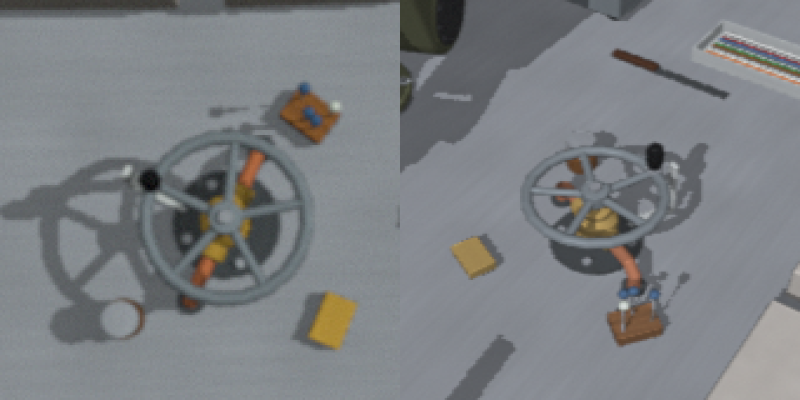

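Run:
```python
from h import *
im,d=manip.camera("top")
r,c=np.nonzero(d>0);P=world("top",np.stack([c,r],1),d)
def fit(m):
    q=P[m];A=np.c_[2*q[:,:2],np.ones(len(q))];s=np.linalg.lstsq(A,(q[:,:2]**2).sum(1),rcond=None)[0]
    return s[:2],np.sqrt(s[2]+s[:2]@s[:2]),len(q)
c0=np.array([555,-49.])
for i in range(5):
    R=np.hypot(*(P[:,:2]-c0).T)
    m=(abs(R-90)<12)&(P[:,2]>108)&(P[:,2]<124)
    c0,rad,n=fit(m)
print("rim",c0,rad,n,P[m,2].mean())
m=(np.hypot(*(P[:,:2]-c0).T)<18)&(P[:,2]>122);print("nut",P[m].mean(0),m.sum())
m=(abs(np.hypot(*(P[:,:2]-c0).T)-90)<25)&(P[:,2]>155);h=P[m].mean(0);print("handle top",h,m.sum(),np.degrees(np.arctan2(*(h[:2]-c0)[::-1])),np.hypot(*(h[:2]-c0)))
R=np.hypot(*(P[:,:2]-c0).T);m=(R>108)&(R<135)&(P[:,2]>85)&(P[:,2]<118);print("index?",P[m].mean(0),m.sum(),np.degrees(np.arctan2(*(P[m].mean(0)[:2]-c0)[::-1])))
```

```text
rim [552.09603574 -49.24759024] 88.95161259853134 1143 116.80827988791721
nut [552.41851702 -49.05333    125.8058013 ] 111
handle top [590.83404358  31.23245052 163.35109332] 57 64.29677468285931 89.31780456684396
index? [605.21769476  59.38353127 106.11375235] 24 63.94092385980062
```

The picture shows the wheel hub near top-view pixel (250,197). The handle is at (220,182), with the index post just outside it. Both lie at 64° seen from the hub at (552,-49). Now I'll move above the clockwise side of the handle with the fingers closed.

```bash
python3 -m creep '{"slide":[[3.25,4.25,0],[3.25,4.25,0],[3.25,4.25,0],[3.25,4.25,0],[3.25,4.25,0],[3.25,4.25,0],[3.25,4.25,0],[3.25,4.25,0]],"turn":[-0.11,-0.11,-0.11,-0.11,-0.11,-0.11,-0.11,-0.13],"claw":[0,0,0,0,0,0,0,0]}' 5
python3 -m creep '{"slide":[[3.25,4.25,0],[3.25,4.25,0],[3.25,4.25,0],[3.25,4.25,0],[0,0,0],[0,0,0]],"turn":[0,0,0,0,0,0],"claw":[0,0,0,0,0,0]}'
```

```text
clock: 2.05
eef_pos: [499.0, -154.2, 404.9]
eef_rot: [-3.142, -0.0, -0.456]
wrist_force: [0.2, -1.0, 0.8]
finger_gap: 17.3
finger_force: 0.0
clock: 2.8
eef_pos: [628.0, 14.0, 404.4]
eef_rot: [3.141, 0.0, -0.452]
wrist_force: [-0.6, -0.5, -0.3]
finger_gap: 0.4
finger_force: 0.0
```

```bash
python3 -m creep '{"slide":[[0,0,-2.5],[0,0,-2.5],[0,0,-2.5],[0,0,0],[-0.7,0.34,0],[-0.65,0.32,0],[0,0,0]],"turn":[0,0,0,0,0,0,0],"claw":[0,0,0,0,0,0,0]}'
python3 - <<'E'
from h import *
im,d=manip.camera("scene");cv2.imwrite("pics/s1.png",cv2.resize(im[100:260,200:340,::-1],(560,600),interpolation=3))
print(manip.read_state()["wrist_force"])
E
```

```text
clock: 3.68
eef_pos: [614.2, 21.1, 330.6]
eef_rot: [-3.141, -0.001, -0.452]
wrist_force: [-0.3, 0.4, -0.4]
finger_gap: 0.8
finger_force: 0.0
[ 0.34471559 -0.90367542 -0.44660322]
```

View pics/s1.png

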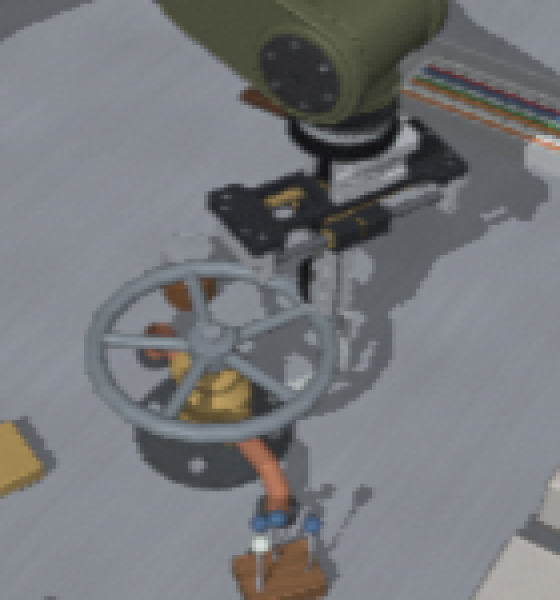

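The closed fingers stand just above the rim, at crop (320,290), in front of the black handle at (305,270). There is no contact yet, so I'll creep in until I feel it.

```bash
for i in 1; do python3 -m creep '{"slide":[[-0.18,0.09,0],[0,0,0]],"turn":[0,0],"claw":[0,0]}'; done
python3 -m creep '{"slide":[[-0.09,0.045,0],[0,0,0]],"turn":[0,0],"claw":[0,0]}'
python3 -m creep '{"slide":[[-0.09,0.045,0],[0,0,0]],"turn":[0,0],"claw":[0,0]}'
```

```text
clock: 3.98
eef_pos: [612.8, 21.8, 329.7]
eef_rot: [-3.142, 0.0, -0.452]
wrist_force: [0.3, -0.6, 0.4]
finger_gap: 0.2
finger_force: 0.0
clock: 4.22
eef_pos: [611.9, 22.2, 329.6]
eef_rot: [3.142, 0.0, -0.452]
wrist_force: [-0.6, 0.4, 0.4]
finger_gap: 0.4
finger_force: 0.0
clock: 4.47
eef_pos: [611.0, 22.6, 329.7]
eef_rot: [3.142, -0.0, -0.452]
wrist_force: [-0.5, -0.2, -0.3]
finger_gap: 0.5
finger_force: 0.1
```

```bash
python3 -m creep '{"slide":[[-0.09,0.045,0],[0,0,0]],"turn":[0,0],"claw":[0,0]}'
python3 -m creep '{"slide":[[-0.09,0.045,0],[0,0,0]],"turn":[0,0],"claw":[0,0]}'
python3 -m creep '{"slide":[[-0.09,0.045,0],[0,0,0]],"turn":[0,0],"claw":[0,0]}'
python3 -m creep '{"slide":[[-0.09,0.045,0],[0,0,0]],"turn":[0,0],"claw":[0,0]}'
```

```text
clock: 4.72
eef_pos: [610.2, 23.1, 329.7]
eef_rot: [-3.141, -0.0, -0.452]
wrist_force: [2.6, -0.8, -1.2]
finger_gap: 0.4
finger_force: 1.2
clock: 4.97
eef_pos: [609.2, 23.5, 329.7]
eef_rot: [-3.142, -0.0, -0.452]
wrist_force: [2.1, -1.8, -0.4]
finger_gap: 0.1
finger_force: 1.1
clock: 5.22
eef_pos: [608.3, 24.0, 329.7]
eef_rot: [-3.142, 0.0, -0.452]
wrist_force: [2.8, 0.5, -0.3]
finger_gap: 0.2
finger_force: 1.0
clock: 5.48
eef_pos: [607.4, 24.5, 329.6]
eef_rot: [-3.142, 0.0, -0.452]
wrist_force: [1.5, -1.4, -0.4]
finger_gap: 0.4
finger_force: 1.0
```

```bash
cat > plan.py <<'E'
import numpy as np,sys
a,b,n=map(float,sys.argv[1:4]);n=int(n)
C=np.array([552.3,-49.]);th=np.radians(np.linspace(a,b,n+1))
P=np.round((C+90*np.c_[np.cos(th),np.sin(th)]-20.5*np.c_[-np.sin(th),np.cos(th)])/10,2)
if len(sys.argv)>4: P[0]=[float(sys.argv[4])/10,float(sys.argv[5])/10]
D=np.round(np.diff(P,axis=0),2)
for i in range(0,n,8): print(str([[x,y,0] for x,y in D[i:i+8].tolist()]).replace(" ",""),P[min(i+8,n)])
print("turn",round(np.radians((b-a)/n),4))
E
python3 plan.py 66 246 24 607.4 24.5
```

```text
[[-0.99,0.7,0],[-1.09,0.52,0],[-1.15,0.37,0],[-1.18,0.22,0],[-1.21,0.07,0],[-1.2,-0.09,0],[-1.18,-0.25,0],[-1.14,-0.4,0]] [51.6   3.59]
[[-1.08,-0.55,0],[-0.99,-0.68,0],[-0.9,-0.81,0],[-0.79,-0.92,0],[-0.66,-1.01,0],[-0.52,-1.09,0],[-0.37,-1.15,0],[-0.22,-1.18,0]] [46.07 -3.8 ]
[[-0.07,-1.21,0],[0.09,-1.2,0],[0.25,-1.18,0],[0.4,-1.14,0],[0.55,-1.08,0],[0.68,-0.99,0],[0.81,-0.9,0],[0.92,-0.79,0]] [ 49.7  -12.29]
turn 0.1309
```

```bash
python3 -m creep '{"slide":[[-0.99,0.7,0],[-1.09,0.52,0],[-1.15,0.37,0],[-1.18,0.22,0],[-1.21,0.07,0],[-1.2,-0.09,0],[-1.18,-0.25,0],[-1.14,-0.4,0]],"turn":[0.131,0.131,0.131,0.131,0.131,0.131,0.131,0.131],"claw":[0,0,0,0,0,0,0,0]}'
```

```text
clock: 6.48
eef_pos: [515.7, 36.1, 329.7]
eef_rot: [-3.141, -0.001, 0.6]
wrist_force: [2.8, 2.5, -0.9]
finger_gap: 0.4
finger_force: 1.9
```

```bash
python3 -m creep '{"slide":[[-1.08,-0.55,0],[-0.99,-0.68,0],[-0.9,-0.81,0],[-0.79,-0.92,0],[-0.66,-1.01,0],[-0.52,-1.09,0],[-0.37,-1.15,0],[-0.22,-1.18,0]],"turn":[0.131,0.131,0.131,0.131,0.131,0.131,0.131,0.131],"claw":[0,0,0,0,0,0,0,0]}'
```

```text
clock: 7.48
eef_pos: [460.4, -38.0, 329.7]
eef_rot: [-3.141, -0.001, 1.648]
wrist_force: [0.4, 4.3, 0.1]
finger_gap: 0.5
finger_force: 1.9
```

```bash
python3 -m creep '{"slide":[[-0.07,-1.21,0],[0.09,-1.2,0],[0.25,-1.18,0],[0.4,-1.14,0],[0.55,-1.08,0],[0.68,-0.99,0],[0.81,-0.9,0],[0.92,-0.79,0]],"turn":[0.131,0.131,0.131,0.131,0.131,0.131,0.131,0.131],"claw":[0,0,0,0,0,0,0,0]}'
```

```text
clock: 8.48
eef_pos: [497.0, -123.0, 329.6]
eef_rot: [3.142, -0.002, 2.696]
wrist_force: [-3.9, 2.1, 1.6]
finger_gap: 0.2
finger_force: 1.9
```

```bash
python3 -m creep '{"slide":[[-0.7,0.3,0],[-0.7,0.3,0],[0,0,0],[0,0,0],[0,0,0],[0,0,0],[0,0,0],[0,0,0]],"turn":[0,0,-0.1745,-0.1745,-0.1745,-0.1745,-0.1745,-0.1745],"claw":[0,0,0,0,0,0,0,0]}'
python3 -m creep '{"slide":[[0,0,0],[0,0,0],[0,0,0],[0,0,0],[0,0,0],[0,0,0],[0,0,0],[0,0,0]],"turn":[-0.1745,-0.1745,-0.1745,-0.1745,-0.1745,-0.1745,-0.1745,-0.1745],"claw":[0,0,0,0,0,0,0,0]}'
python3 -m creep '{"slide":[[0,0,0],[0,0,0],[0,0,0],[0,0,0],[0,0,0]],"turn":[-0.1745,-0.1745,-0.1745,-0.1745,0],"claw":[0,0,0,0,0]}'; python3 plan.py 246 408 22
```

```text
clock: 9.48
eef_pos: [482.3, -116.4, 329.8]
eef_rot: [3.142, -0.0, 1.637]
wrist_force: [0.2, -0.3, 1.0]
finger_gap: 0.2
finger_force: 0.0
clock: 10.48
eef_pos: [482.3, -116.4, 329.8]
eef_rot: [-3.142, -0.0, 0.241]
wrist_force: [-0.2, 0.5, -1.1]
finger_gap: 0.2
finger_force: 0.0
clock: 11.1
eef_pos: [482.5, -116.5, 329.8]
eef_rot: [-3.142, -0.0, -0.45]
wrist_force: [0.0, -0.4, 0.3]
finger_gap: 0.6
finger_force: 0.0
[[0.99,-0.65,0],[1.07,-0.51,0],[1.12,-0.38,0],[1.16,-0.22,0],[1.19,-0.08,0],[1.18,0.08,0],[1.16,0.22,0],[1.13,0.38,0]] [ 58.7  -13.45]
[[1.07,0.51,0],[0.99,0.65,0],[0.9,0.77,0],[0.8,0.88,0],[0.67,0.97,0],[0.55,1.05,0],[0.41,1.12,0],[0.26,1.15,0]] [64.35 -6.35]
[[0.11,1.18,0],[-0.05,1.19,0],[-0.19,1.17,0],[-0.34,1.13,0],[-0.49,1.09,0],[-0.61,1.01,0]] [62.78  0.42]
turn 0.1285
```

```bash
python3 -m creep '{"slide":[[0.73,-0.32,0],[0.73,-0.32,0],[0.99,-0.65,0],[1.07,-0.51,0],[1.12,-0.38,0],[1.16,-0.22,0],[1.19,-0.08,0],[1.18,0.08,0]],"turn":[0,0,0.1285,0.1285,0.1285,0.1285,0.1285,0.1285],"claw":[0,0,0,0,0,0,0,0]}'
```

```text
clock: 12.1
eef_pos: [565.3, -141.4, 329.5]
eef_rot: [-3.141, 0.001, 0.327]
wrist_force: [-2.2, -1.3, 2.5]
finger_gap: 0.3
finger_force: 1.9
```

```bash
python3 -m creep '{"slide":[[1.12,0.25,0],[1.13,0.38,0],[1.07,0.51,0],[0.99,0.65,0],[0.9,0.77,0],[0.8,0.88,0],[0.67,0.97,0],[0.55,1.05,0]],"turn":[0.1285,0.1285,0.1285,0.1285,0.1285,0.1285,0.1285,0.1285],"claw":[0,0,0,0,0,0,0,0]}'
```

```text
clock: 13.1
eef_pos: [637.6, -86.7, 329.6]
eef_rot: [3.141, 0.001, 1.355]
wrist_force: [-1.5, -3.7, 2.0]
finger_gap: 0.4
finger_force: 1.9
```

```bash
python3 -m creep '{"slide":[[0.38,1.12,0],[0.24,1.15,0],[0.1,1.18,0],[-0.05,1.19,0],[-0.19,1.17,0],[-0.34,1.13,0],[-0.49,1.09,0],[-0.61,1.01,0]],"turn":[0.1285,0.1285,0.1285,0.1285,0.1285,0.1285,0.1285,0.1285],"claw":[0,0,0,0,0,0,0,0]}'; python3 plan.py 408 423 4 628 4
```

```text
clock: 14.1
eef_pos: [627.9, 4.0, 329.5]
eef_rot: [3.141, 0.001, 2.383]
wrist_force: [2.7, -2.8, -0.2]
finger_gap: 0.3
finger_force: 1.9
[[-0.39,0.5,0],[-0.39,0.46,0],[-0.43,0.43,0],[-0.45,0.4,0]] [61.14  2.19]
turn 0.0654
```

```bash
python3 -m creep '{"slide":[[-0.38,0.5,0],[-0.39,0.46,0],[-0.43,0.43,0],[-0.42,0.37,0],[0,0,0]],"turn":[0.077,0.077,0.077,0.076,0],"claw":[0,0,0,0,0]}'
```

```text
clock: 14.72
eef_pos: [611.5, 21.7, 329.5]
eef_rot: [-3.142, 0.0, 2.686]
wrist_force: [-0.8, -0.1, -0.2]
finger_gap: 0.2
finger_force: 0.1
```

Contact force has dropped to zero, so I'll back off, lift clear and measure before the last nudge.

```bash
python3 -m creep '{"slide":[[1.8,-0.9,0],[1.8,-0.9,0],[0,0,4],[0,0,4],[2,-5,0],[2,-5,0],[0,-6,0],[0,-6,0]],"turn":[0,0,0,0,0,0,0,0],"claw":[0,0,0,0,0,0,0,0]}'
python3 -m creep '{"slide":[[-2,-6,0],[-2,-6,0],[-2,-6,0],[0,0,0]],"turn":[0,0,0,0],"claw":[0,0,0,0]}'
cat > meas.py <<'E'
from h import *
C=np.array([552.3,-49.])
A=[]
for k in range(4):
    im,d=manip.camera("top")
    r,c=np.nonzero(d>0);P=world("top",np.stack([c,r],1),d);Q=P[:,:2]-C;R=np.hypot(*Q.T)
    f=lambda m:(np.degrees(np.arctan2(Q[m,1].mean(),Q[m,0].mean())),m.sum())
    A.append(f((abs(R-90)<25)&(P[:,2]>150)&(P[:,2]<172)&(Q[:,1]>0))+f((R>108)&(R<135)&(P[:,2]>85)&(P[:,2]<118)))
print(np.round(A,2))
im2,d2=manip.camera("scene")
o=manip.cut_out("handle","scene")
for x in o[:2]:print(x["score"],x["position"])
import glob;n=len(glob.glob("pics/*"))
cv2.imwrite(f"pics/m{n}.png",np.hstack([cv2.resize(im[110:270,160:320,::-1],(400,400),interpolation=3),cv2.resize(im2[100:290,170:340,::-1],(400,400),interpolation=3)]));print(n)
E
python3 meas.py
```

```text
clock: 15.72
eef_pos: [687.4, -218.4, 409.1]
eef_rot: [3.142, -0.001, 2.684]
wrist_force: [1.3, 0.7, -0.7]
finger_gap: 0.5
finger_force: 0.0
clock: 16.23
eef_pos: [625.9, -398.9, 408.5]
eef_rot: [-3.141, -0.001, 2.678]
wrist_force: [0.2, 0.7, -0.1]
finger_gap: 0.5
finger_force: 0.0
[[63.57 64.   64.01 23.  ]
 [63.58 64.   64.02 23.  ]
 [63.63 65.   64.   23.  ]
 [63.62 66.   63.87 22.  ]]
0.56 [276.9, 173.6]
4
```

Run:
```python
from h import *
im,d=manip.camera("top")
c0=np.array([552.096,-49.248])
r,c=np.nonzero(d>0);P=world("top",np.stack([c,r],1),d)
m=(abs(np.hypot(*(P[:,:2]-c0).T)-90)<25)&(P[:,2]>155);h=P[m].mean(0);print(h,m.sum(),np.degrees(np.arctan2(*(h[:2]-c0)[::-1])))
a=cv2.imread("pics/top0.png");b=im[:,:,::-1].copy()
for i in(a,b):
    g=i[172:194,210:232].min(2) if 0 else i[172:194,208:232].max(2).astype(float)
    w=np.clip(60-g,0,None);yy,xx=np.mgrid[172:194,208:232];print((w*xx).sum()/w.sum(),(w*yy).sum()/w.sum(),w.sum())
z=lambda i:cv2.resize(i[165:205,200:240],(400,400),interpolation=3)
cv2.imwrite("pics/cmp.png",np.hstack([z(a),z(b)]))
```

```text
[591.78998627  31.20061538 163.23900917] 59 63.73790222576104
219.50375939849624 181.92943898207056 1729.0
219.88900100908174 181.59687184661956 1982.0
```

View pics/cmp.png

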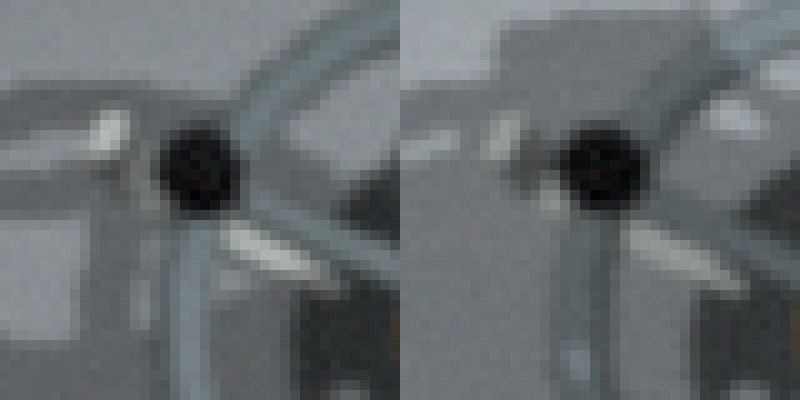

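View pics/m4.png

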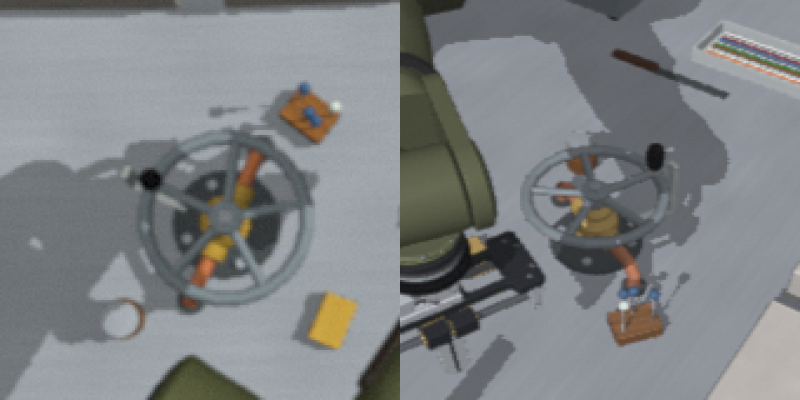

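The handle is back at the index post, at pixel (220,182) as it was at the start. It stands about 0.7° (roughly 1 mm) short of a full turn and not past it. The jar, marver and mandrels haven't moved, and the arm is clear, so I'll hand in.

```bash
python3 -c "
from cell import manip
print(manip.sign_off())"
```

```text
the job is handed in; nothing more can be done
None
```

The valve is open by one turn: the handle is back at the index post, about 0.7° short and not past it, the arm is clear, nothing else on the bench was touched, and the job is handed in.

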